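Fetch the tea carton from behind the seasonings

ROBOT

A 6-joint arm with a two-finger parallel gripper is mounted at the origin on a cart in front of the work surface, level with it; the furniture and walls round the work are solid. World frame = base frame: x ahead of the robot, y to its left, z up, the work surface at z = 0. Lengths are in mm, angles in rad, forces in N, time in s.
With the tool pointing down it reaches from about 350 to 775 mm from the base axis. Payload 7.3 kg.
Tool frame: the origin (TCP) lies on the centre line of the jaws, within the pads' length; the fingertips stand 17 mm ahead of it and the grasp point (between the pads) lies 2 mm behind it; z points along the fingers, y is the line along which they close (so a half turn about z gives the same grasp; the last joint's range is limited). The gripper opens to 92 mm and grips with 3 to 60 N. Pads are 19 mm wide; open, the fingers measure 130 mm over their backs; the gripper's body (75 mm by 190 mm) begins 47 mm behind the grasp point.
Start: joints at [1.142, 0.342, 1.524, -0, 1.275, -0.146], TCP at [146.483, 504.169, 243.741] pointing down, gripper open.
Joint ranges: [-2.53, 2.53], [-0.77, 2.02], [0.04, 2.7], [-1, 4.14], [0.28, 2.66], [-3.11, 3.11]. Speed limits (rad/s): [2.57, 2.57, 3.14, 3.14, 3.14, 3.14].

INTERFACE

Orientations are given as [roll, pitch, yaw] about the fixed x, y, z axes, in that order (R = Rz(yaw) Ry(pitch) Rx(roll)).
In Python, from plant import bot gives the robot as it stands. The module is installed in compiled form; this text tells all that it offers.
- The arm moves only by the shell command python3 -m pendant 'ROWS'. ROWS is JSON, a list of rows, each a list of 3 entries, a list of its own where there are three numbers: the shift along the world's x, y, z as a fraction of full scale, then the turn, a rotation vector about the world's x, y, z as a fraction of full scale, then the opening, from -1 (shut) to 1 (fully open), so that 0 is half open. In form: [[[tx, ty, tz], [rx, ry, rz], claw], ...]. A call has exactly 10 rows; each row shifts and turns the commanded pose from where the row before left it; what a row does not reach is not made up. Full scale, the value 1, is 30 mm for a shift and 0.12 rad for a turn. A row lasts 1/12 s, in which the tool goes at most 41.7 mm and 7.16 degrees, less where a joint would pass 70% of its speed; a pose out of reach is approached as far as the arm can. A call with a number of a shift or a turn outside -1 to 1 is refused whole. A call with a gripper value outside its range is refused whole. The fingers move at their own pace and stop on an object; the grip force is fixed at half the most. Time passes only in rows, so rows that do not move let the fingers close, or fill a call up. It gives the time, the measured TCP pose, the force, the opening and the grip force at its end, in the units of the state.
- bot.get_obs(): the state, without advancing time (a new reading comes with each control period).
- bot.capture(name): name is "scene" or "top"; returns the picture (384x512x3 uint8, blue, green, red); there is no depth.
- bot.camera_params(name): a dict with "fovy" (degrees; the focal length in pixels is half the picture's height over the tangent of half this angle, whatever the lens; pixels are square), "cx", "cy" (the principal point, pixels), "camera_from_world" (4x4, takes a point from world to camera coordinates). Camera axes: x right, y down, z forward; pixel columns grow to the right and rows downward; lengths in mm; the calibration is good to about 2 mm. A picture is of the moment at which its call begins. camera_params takes no time and is no camera call.
- bot.close_job(): hands the job in; it is judged then, once.
The state is a dict: "time": time; "joint_positions": joint angles; "dq": joint speeds; "tau": joint torques, N m; "tool_pos": TCP position; "tcp_rot": TCP orientation; "contact_force": force on the tool from outside, world axes, zero at the start; "moment": the same for the moment, N m; "grip_width": finger opening in mm; "finger_force": force on a finger pad.
Only numpy, scipy, OpenCV 4.12 (cv2) and the standard library are available. Lean on these libraries where they do the work, as an engineer would, in place of code of your own. Each camera call takes 0.05 s, during which the arm holds its last target. There are 200 camera calls.

TASK

The tea carton lies at the back of the dark wooden storage tray behind the pepper mill, the steel canister and the spice jar. First stand all three on the light wooden side board, then take the tea carton out and lay it flat in the middle of the steel serving tray, lengthwise; after that put the mill, the canister and the jar back, upright, each on the very spot where it stood at the start. Do not tip anything over, and leave the green carton, the mug and the salt carton where they are.

Things in the scene. Friction and masses are not known exactly. Their poses are not given: they have to be found in the camera images.
- tea_carton: small reddish cardboard carton lying flat, 102 mm along its own x, 53 mm along y, 60 mm high, 120 g; origin at the centre of its underside, z up. At the start it lies at the back (far side) of the storage tray, long side across the tray; to be grasped from above across its 53 mm width once the three tall things are gone. The only carton in the storage tray.
- pepper_mill: turned wooden pepper mill, round, 129 mm tall with a 12 mm wide steel ball at the very top (above 120 mm); foot 48 mm in diameter, narrow waist 36 mm at 45 to 56 mm height, straight grip 43 mm in diameter from 68 to 108 mm height; about 160 g; origin at the centre of its underside, z up. Stands in the front row of the storage tray.
- steel_canister: plain round brushed steel canister, 112 mm tall, 48 mm in diameter over its whole height (the top 12 mm, its lid, 47 mm; lid does not come off); about 180 g; origin at the centre of its underside, z up. Stands in the front row of the storage tray.
- spice_jar: round clear spice jar with a screw cap, 108 mm tall, 41 mm in diameter; about 110 g; origin at the centre of its underside, z up. The spice jar in the front row of the storage tray (not one of those on the wall rack).
- storage_tray: dark wooden tray fixed on the worktop, 180 mm along its x by 240 mm along its y; floor 6 mm thick, 6 mm wide rim whose top is 16 mm above the worktop; origin at the centre of its underside, x points to its back (away from the robot at yaw 0), y to the left, z up. The three tall things stand in a row along y near its front, in any order, about 72 mm apart centre to centre (neighbours have some 24 mm between them, so grip them front to back); the tea carton lies behind them.
- side_board: light wooden board fixed flat on the worktop beside the storage tray (left or right of it), 200 mm along its x, 112 mm along its y, 10 mm thick; empty at the start; origin at the centre of its underside, z up. Wall cabinets hang 0.6 m above the back half of the worktop: carry things low, their undersides about 0.15 m up, to keep the wrist clear of them.
- serving_tray: small steel tray fixed on the worktop on the other side of the storage tray, 180 mm along its x, 120 mm along its y; floor 4 mm thick, 4 mm rim whose top is 12 mm above the worktop, a thin loop handle at each end of x; empty at the start; origin at the centre of its underside, z up.
- green_carton: green cardboard carton lying on the worktop behind the storage tray, 107 x 55 x 52 mm; bystander, origin at the centre of its underside.
- mug: white ceramic mug, 80 mm in diameter, 92 mm tall, at the back left; bystander, origin at the centre of its underside.
- salt_box: upright carton of salt, 48 x 68 x 143 mm, at the back right; bystander, origin at the centre of its underside.

How it is judged:
By the outcome, as a careful person would: the job done as asked, in the order asked, and still so for the second after the job is handed in, with the robot touching nothing.
It also fails if it takes over 147 s, if anything falls off the work surface, if the arm or the gripper's body presses on something with over 40 N, if the wrist force passes 120 N, or if a joint passes its speed limit or range.

## Working session

There is one attempt and no reset: what is moved stays moved. The work goes in short steps, Python scripts to look and compute and a shell command to move; the robot and the scene stay as the last step left them, time stands still between calls to the robot, and variables do not carry over. Pictures are saved under pics/ and viewed, at most 14 in all, crops included, and the job is handed in when it is done.

```bash
mkdir -p pics
cat > h.py <<'E'
import numpy as np,cv2
from plant import bot
def ray(n,u,v,z):
    p=bot.camera_params(n);f=192/np.tan(np.radians(p['fovy'])/2)
    T=np.linalg.inv(np.array(p['camera_from_world']))
    d=T[:3,:3]@np.array([(u-p['cx'])/f,(v-p['cy'])/f,1]);o=T[:3,3]
    return o+d*(z-o[2])/d[2]
def proj(n,P):
    p=bot.camera_params(n);f=192/np.tan(np.radians(p['fovy'])/2)
    c=np.array(p['camera_from_world'])@np.r_[P,1]
    return np.array([f*c[0]/c[2]+p['cx'],f*c[1]/c[2]+p['cy']])
E
python3 - <<'E'
from h import *
np.set_printoptions(precision=3,suppress=True)
for n in ('scene','top'):
    cv2.imwrite(f'pics/{n}0.png',bot.capture(n)); p=bot.camera_params(n);print(n,p['fovy'],p['cx'],p['cy'],np.linalg.inv(np.array(p['camera_from_world'])))
print(bot.get_obs())
E
```

```text
scene 55.104232848485196 260.1006971206584 189.67552221612738 [[   0.666   -0.564    0.488  130.442]
 [  -0.745   -0.514    0.425 -327.766]
 [   0.011   -0.647   -0.762  744.811]
 [   0.       0.       0.       1.   ]]
top 45.61075695089853 255.3295361908823 190.64073455013073 [[   0.02    -0.998    0.06   509.679]
 [  -1.      -0.02     0.005   59.004]
 [  -0.004   -0.06    -0.998 1225.507]
 [   0.       0.       0.       1.   ]]
{'time': 0.1, 'joint_positions': array([ 1.142,  0.343,  1.525,  0.   ,  1.275, -0.146]), 'dq': array([-0.001, -0.002, -0.002,  0.002,  0.001,  0.001]), 'tau': array([  0.004, -43.2  , -24.47 ,   0.072,   0.052,  -0.   ]), 'tool_pos': array([146.318, 503.845, 243.121]), 'tcp_rot': array([-3.14 , -0.   ,  2.859]), 'contact_force': array([ 0.319,  0.095, -0.574]), 'moment': array([ 0.012,  0.035, -0.036]), 'finger_force': 0.0, 'grip_width': 91.98307138956896}
```

View pics/scene0.png

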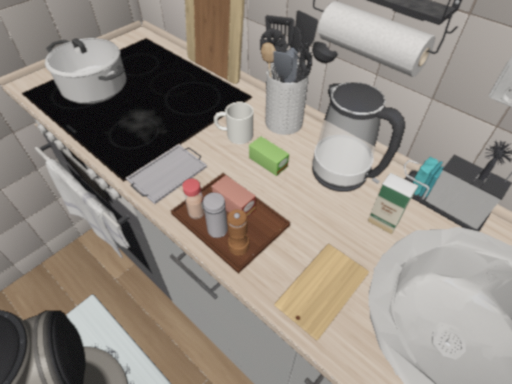

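View pics/top0.png

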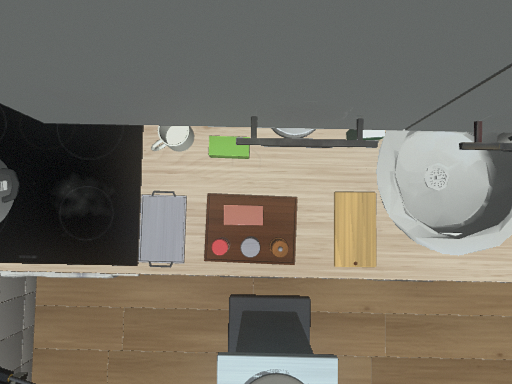

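The top view shows the storage tray at about (251,229) px, the jar (220,247), the canister (250,247) and the mill (280,248). The tea carton is at (243,215), the serving tray (163,229) and the board (355,230).

Run:
```python
from h import *
np.set_printoptions(precision=1,suppress=True)
im=cv2.imread('pics/top0.png');hsv=cv2.cvtColor(im,cv2.COLOR_BGR2HSV)
for n,p in dict(jar=(220,247),can=(250,247),mill=(283,250),ball=(280,248),tea=(243,215),tray=(275,202),board=(355,230),serv=(163,229),green=(229,147),wt=(315,230)).items(): print(n,hsv[p[1],p[0]],im[p[1],p[0]])
# tray corners via worktop projection; 
def flood(p,lo,z,name,box):
    m=np.zeros((386,514),np.uint8);b=im.copy()
    x0,y0,x1,y1=box
    bl=np.zeros(im.shape[:2],np.uint8)
    _,_,m,_=cv2.floodFill(b,m,p,(0,0,0),(lo,)*3,(lo,)*3,4|(255<<8)|cv2.FLOODFILL_MASK_ONLY|cv2.FLOODFILL_FIXED_RANGE)
    bl[y0:y1,x0:x1]=m[1:-1,1:-1][y0:y1,x0:x1]
    c=max(cv2.findContours(bl,0,2)[0],key=cv2.contourArea)
    r=cv2.minAreaRect(c);pts=cv2.boxPoints(r)
    W=np.array([ray('top',u,v,z)[:2] for u,v in pts])
    e=[np.linalg.norm(W[i]-W[i-1]) for i in (1,2)]
    ang=[np.arctan2(*(W[i]-W[i-1])[::-1]) for i in (1,2)]
    print(name,'px',np.array(r[0]),'c',W.mean(0),'edges',e,'ang',np.round(ang,3))
flood((243,215),30,66,'tea',(215,195,275,235))
flood((220,247),45,108+6,'jar',(205,235,235,262))
flood((250,247),30,118,'can',(235,232,265,262))
flood((355,230),60,10,'board',(325,180,385,280))
flood((163,229),40,8,'serv',(130,180,195,280))
g=cv2.inRange(im,(0,0,0),(75,85,110));bl=g*0;bl[185:275,198:305]=g[185:275,198:305]
c=max(cv2.findContours(bl,0,2)[0],key=cv2.contourArea);r=cv2.minAreaRect(c);W=np.array([ray('top',u,v,16)[:2] for u,v in cv2.boxPoints(r)]);print('tray',r,W.mean(0),W)
for n,i in (('top',im),('scene',cv2.imread('pics/scene0.png'))):
    x,y,w,h=((130,180,260,100) if n=='top' else (120,130,260,205)); k=3
    cv2.imwrite(f'pics/{n}0c.png',cv2.resize(i[y:y+h,x:x+w],None,fx=k,fy=k,interpolation=cv2.INTER_CUBIC)[:600])
```

```text
jar [179 143 202] [ 92  89 202]
can [116  11 166] [166 160 159]
mill [ 14 145 139] [ 60  98 139]
ball [100   6 139] [139 138 136]
tea [  7 102 182] [109 126 182]
tray [ 12 117 107] [ 58  77 107]
board [ 20 108 199] [115 172 199]
serv [113  14 164] [164 157 155]
green [ 47 128 189] [ 94 189 136]
wt [ 18  45 199] [164 185 199]
tea px [243.  214.5] c [518.1  94.6] edges [np.float64(96.50407218097133), np.float64(48.11570156862872)] ang [-1.6 -3.1]
jar px [219.5 247. ] c [438.1 148.3] edges [np.float64(36.362639825341226), np.float64(33.7069641975749)] ang [-1.6 -3.1]
can px [250.  247.5] c [438.6  74.4] edges [np.float64(43.46324651929742), np.float64(40.766914370260174)] ang [-1.6 -3.1]
board px [354.5 229.5] c [ 485.7 -200.1] edges [np.float64(261.6772998043565), np.float64(157.3155290719435)] ang [ 0.  -1.6]
serv px [163.  232.3] c [467.4 308.1] edges [np.float64(211.93554887053745), np.float64(171.6475107750094)] ang [ 0.  -1.6]
tray ((250.29339599609375, 228.75189208984375), (90.30599212646484, 67.50144958496094), 2.4895529747009277) [481.7  76.1] [[395.5 196.8]
 [573.3 193.8]
 [567.7 -45.6]
 [390.2 -40.6]]
```

View pics/top0c.png

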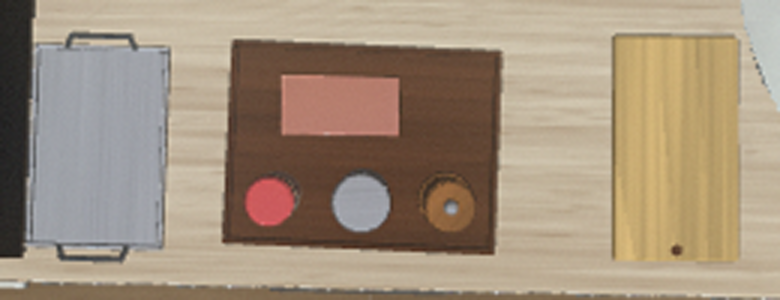

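View pics/scene0c.png

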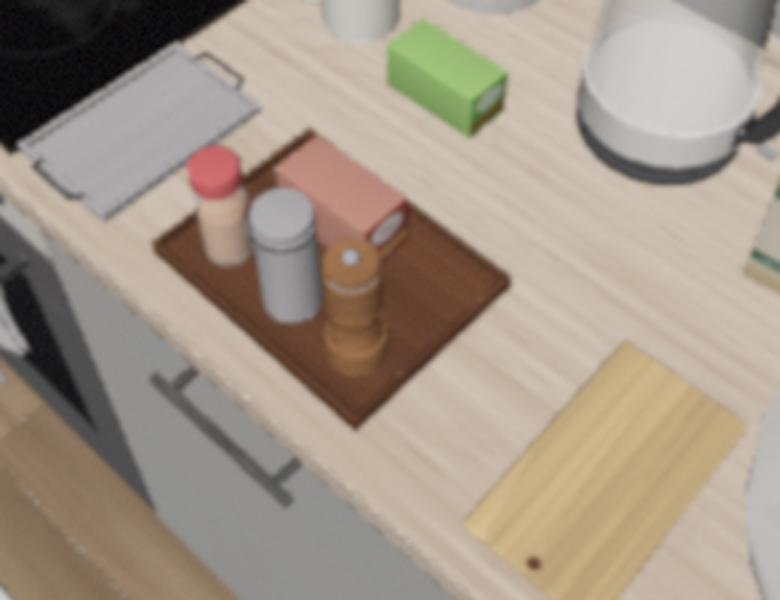

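The crops show the jar with its red cap on the left, the canister in the middle and the mill on the right. The carton's top spans (282..399, 74..135) in the 3x top crop, and the board is empty with corners near (613,35) and (739,260). Next I'll refine these and cross-check them against the scene view.

Run:
```python
from h import *
np.set_printoptions(precision=1,suppress=True)
def tri(a,b):
    A=[];B=[]
    for n,(u,v) in (('top',a),('scene',b)):
        o=ray(n,u,v,300.);e=ray(n,u,v,0.);d=(e-o)/np.linalg.norm(e-o);M=np.eye(3)-np.outer(d,d);A.append(M);B.append(M@o)
    P=np.linalg.solve(sum(A),sum(B));return P
T=lambda u,v:(130+u/3-.33,180+v/3-.33)
S=lambda u,v:(120+u/3-.33,130+v/3-.33)
for n,t,s,z in (('jar',(270,201),(215,165),114),('can',(361.5,202.5),(282,212),118),('mill',(451,207.5),(350,257),134)):
    print(n,'top',ray('top',*T(*t),z)[:2],'scene',ray('scene',*S(*s),z)[:2],'tri',tri(T(*t),S(*s)))
def poly(name,f,cam,pts,z):
    W=np.array([ray(cam,*f(*p),z)[:2] for p in pts]);n=len(W)
    print(name,cam,'c',W.mean(0),'edges',[float(round(np.linalg.norm(W[i]-W[(i+1)%n]),1)) for i in range(n)],'ang',[float(round(np.arctan2(*(W[(i+1)%n]-W[i])[::-1]),3)) for i in range(n)])
poly('board',T,'top',[(613,35),(740,37),(739,261),(612,261)],10)
poly('board',S,'scene',[(627,342),(746,427),(590,615),(467,525)],10)
poly('serv',T,'top',[(38,45),(170,46),(163,249),(27,247)],12)
poly('serv',S,'scene',[(178,44),(260,107),(106,216),(20,146)],12)
poly('tea',T,'top',[(281,74),(400,76),(399,136),(281,135)],66)
poly('tea',S,'scene',[(311,140),(408,203),(371,243),(276,175)],66)
poly('tray',T,'top',[(233,40),(502,51),(493,254),(224,242)],16)
poly('tray',S,'scene',[(311,131),(510,281),(357,426),(154,244)],16)
```

```text
jar top [438.8 147.9] scene [440.4 148.8] tri [439.2 147.5 116. ]
can top [439.4  74. ] scene [441.   75.8] tri [439.6  73.9 120.9]
mill top [438.    2.8] scene [437.1   2.5] tri [437.8   2.9 133. ]
board top c [ 486.2 -201.5] edges [112.7, 197.3, 111.6, 199.1] ang [-1.566, -3.141, 1.592, 0.006]
board scene c [ 488.9 -200.1] edges [107.2, 187.6, 99.7, 196.2] ang [-1.583, 3.116, 1.645, 0.015]
serv top c [477.3 307.9] edges [117.3, 178.8, 119.8, 178.1] ang [-1.558, 3.137, 1.577, -0.019]
serv scene c [478.7 309.9] edges [121.0, 174.6, 120.1, 180.8] ang [-1.607, 3.132, 1.587, -0.004]
tea top c [517.5  94.4] edges [100.8, 50.6, 99.6, 51.5] ang [-1.567, -3.139, 1.583, 0.025]
tea scene c [514.4  91.7] edges [105.0, 48.8, 104.1, 46.4] ang [-1.53, -3.026, 1.588, 0.14]
tray top c [482.1  75.1] edges [238.0, 178.2, 236.0, 177.5] ang [-1.591, 3.112, 1.547, -0.018]
tray scene c [481.8  73.9] edges [235.6, 175.2, 238.4, 175.9] ang [-1.603, 3.131, 1.542, -0.027]
```

The two views agree to about 2 mm and the sizes match what was given. Next I'll move above the mill at (438, 3), with the jaws turned to close front to back.

```bash
R='[[0.486,-0.835,0],[0,0,-0.54],1]'; python3 -m pendant '[[[0.486,-0.835,0],[0,0,-0.54],1],[[0.486,-0.835,0],[0,0,-0.54],1],[[0.486,-0.835,0],[0,0,-0.54],1],[[0.486,-0.835,0],[0,0,-0.54],1],[[0.486,-0.835,0],[0,0,-0.54],1],[[0.486,-0.835,0],[0,0,-0.54],1],[[0.486,-0.835,0],[0,0,-0.54],1],[[0.486,-0.835,0],[0,0,-0.54],1],[[0.486,-0.835,0],[0,0,-0.54],1],[[0.486,-0.835,0],[0,0,-0.54],1]]'
```

```text
time: 0.93
tool_pos: [292.5, 252.3, 243.6]
tcp_rot: [-3.141, -0.0, 2.208]
contact_force: [1.4, 0.5, 0.4]
grip_width: 91.5
finger_force: 0.0
```

```bash
python3 -m pendant '[[[0.485,-0.832,0],[0,0,-0.535],1],[[0.485,-0.832,0],[0,0,-0.535],1],[[0.485,-0.832,0],[0,0,-0.535],1],[[0.485,-0.832,0],[0,0,-0.535],1],[[0.485,-0.832,0],[0,0,-0.535],1],[[0.485,-0.832,0],[0,0,-0.535],1],[[0.485,-0.832,0],[0,0,-0.535],1],[[0.485,-0.832,0],[0,0,-0.535],1],[[0.485,-0.832,0],[0,0,-0.535],1],[[0.485,-0.832,0],[0,0,-0.535],1]]'
```

```text
time: 1.77
tool_pos: [438.0, 2.7, 243.5]
tcp_rot: [-3.141, -0.0, 1.565]
contact_force: [0.1, 0.7, -0.2]
grip_width: 91.6
finger_force: 0.0
```

```bash
python3 -m pendant '[[[0,0,-0.7],[0,0,0],1],[[0,0,-0.7],[0,0,0],1],[[0,0,-0.7],[0,0,0],1],[[0,0,-0.7],[0,0,0],1],[[0,0,-0.6],[0,0,0],1],[[0,0,-0.6],[0,0,0],1],[[0,0,-0.5],[0,0,0],1],[[0,0,-0.3],[0,0,0],1],[[0,0,-0.2],[0,0,0],1],[[0,0,0],[0,0,0],1]]'
python3 - <<'E'
from h import *
i=bot.capture('scene');cv2.imwrite('pics/a1.png',cv2.resize(i[100:320,100:380],None,fx=2,fy=2))
E
```

```text
time: 2.6
tool_pos: [437.2, 4.1, 92.9]
tcp_rot: [-3.14, -0.0, 1.569]
contact_force: [-0.2, -0.1, 0.7]
grip_width: 91.7
finger_force: 0.0
```

View pics/a1.png

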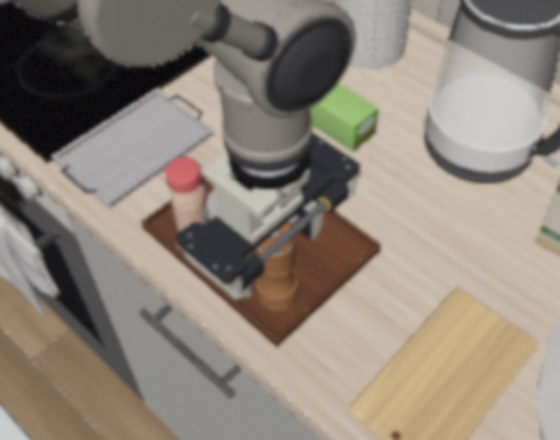

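The open jaws straddle the mill at (275,265) px front and back, clear of the neighbours. I'll close them.

```bash
python3 -m pendant '[[[0,0,0],[0,0,0],-1],[[0,0,0],[0,0,0],-1],[[0,0,0],[0,0,0],-1],[[0,0,0],[0,0,0],-1],[[0,0,0],[0,0,0],-1],[[0,0,0],[0,0,0],-1],[[0,0,0],[0,0,0],-1],[[0,0,0],[0,0,0],-1],[[0,0,0],[0,0,0],-1],[[0,0,0],[0,0,0],-1]]'; python3 -c "
from h import *
o=bot.get_obs();print(o['tool_pos'],o['tcp_rot'],o['grip_width'],o['contact_force'])"
```

```text
time: 3.48
tool_pos: [437.8, 4.1, 93.8]
tcp_rot: [3.141, 0.0, 1.569]
contact_force: [0.5, 0.0, -0.2]
grip_width: 42.4
finger_force: 30.0
[437.80874682   4.05419489  93.7545711 ] [3.14149235e+00 4.73547096e-05 1.56883557e+00] 42.37872006123446 [ 0.49260543  0.03730662 -0.1751322 ]
```

```bash
python3 -m pendant '[[[0,0,0.4],[0,0,0],-1],[[0,0,0.8],[0,0,0],-1],[[0,0,0.8],[0,0,0],-1],[[0,0,0.8],[0,0,0],-1],[[0.1,-0.2,0.2],[0,0,0],-1],[[0.2,-0.4,0],[0,0,0],-1],[[0.3,-0.6,0],[0,0,0],-1],[[0.3,-0.6,0],[0,0,0],-1],[[0.3,-0.6,0],[0,0,0],-1],[[0.3,-0.6,0],[0,0,0],-1]]'; python3 -m pendant '[[[0.3,-0.6,0],[0,0,0],-1],[[0.3,-0.6,0],[0,0,0],-1],[[0.3,-0.6,0],[0,0,0],-1],[[0.3,-0.6,0],[0,0,0],-1],[[0.3,-0.6,0],[0,0,0],-1],[[0.3,-0.6,0],[0,0,0],-1],[[0.3,-0.6,0],[0,0,0],-1],[[0.2,-0.4,0],[0,0,0],-1],[[0.1,-0.2,0],[0,0,0],-1],[[0,0,0],[0,0,0],-1]]'
```

```text
time: 4.32
tool_pos: [482.7, -87.7, 181.7]
tcp_rot: [-3.139, -0.001, 1.568]
contact_force: [0.1, -0.9, -0.6]
grip_width: 42.4
finger_force: 30.0
time: 5.15
tool_pos: [554.4, -231.7, 181.4]
tcp_rot: [-3.139, -0.001, 1.567]
contact_force: [-0.2, 0.6, -0.3]
grip_width: 42.3
finger_force: 30.0
```

```bash
python3 -m pendant '[[[-0.08,0.16,-0.4],[0,0,0],-1],[[0,0,-0.6],[0,0,0],-1],[[0,0,-0.6],[0,0,0],-1],[[0,0,-0.5],[0,0,0],-1],[[0,0,-0.3],[0,0,0],-1],[[0,0,-0.2],[0,0,0],-1],[[0,0,-0.1],[0,0,0],-1],[[0,0,-0.06],[0,0,0],-1],[[0,0,0],[0,0,0],-1],[[0,0,0],[0,0,0],-1]]'
```

```text
time: 5.98
tool_pos: [552.7, -225.3, 101.6]
tcp_rot: [3.14, 0.001, 1.569]
contact_force: [0.3, 0.7, -0.2]
grip_width: 42.5
finger_force: 30.0
```

```bash
python3 -m pendant '[[[0,0,-0.03],[0,0,0],-1],[[0,0,-0.03],[0,0,0],-1],[[0,0,-0.03],[0,0,0],-1],[[0,0,0],[0,0,0],-1],[[0,0,0],[0,0,0],-1],[[0,0,0],[0,0,0],-1],[[0,0,0],[0,0,0],-1],[[0,0,0],[0,0,0],-1],[[0,0,0],[0,0,0],-1],[[0,0,0],[0,0,0],-1]]'; python3 -c "
from h import *
for k in range(3):
  bot.capture('top');o=bot.get_obs();print(o['tool_pos'],o['contact_force'])"
```

```text
time: 6.82
tool_pos: [552.4, -225.1, 98.2]
tcp_rot: [3.142, -0.0, 1.569]
contact_force: [-0.3, 0.6, -1.0]
grip_width: 42.4
finger_force: 30.0
[ 552.3931209  -225.15551724   98.25658999] [ 0.04928899  0.37101673 -1.59367448]
[ 552.38109518 -225.14655397   98.24123788] [ 0.05043035  0.07018295 -2.02800735]
[ 552.38383315 -225.14862805   98.2704619 ] [ 0.60603551  0.1888904  -0.91164364]
```

```bash
python3 -m pendant '[[[0,0,-0.03],[0,0,0],-1],[[0,0,0],[0,0,0],-1],[[0,0,0],[0,0,0],-1],[[0,0,0],[0,0,0],-1],[[0,0,0],[0,0,0],-1],[[0,0,0],[0,0,0],-1],[[0,0,0],[0,0,0],-1],[[0,0,0],[0,0,0],-1],[[0,0,0],[0,0,0],-1],[[0,0,0],[0,0,0],-1]]'
```

```text
time: 7.8
tool_pos: [552.5, -225.2, 97.8]
tcp_rot: [3.141, 0.0, 1.569]
contact_force: [-0.3, 0.9, 5.7]
grip_width: 42.7
finger_force: 30.0
```

```bash
python3 -m pendant '[[[0,0,0],[0,0,0],1],[[0,0,0],[0,0,0],1],[[0,0,0],[0,0,0],1],[[0,0,0],[0,0,0],1],[[0,0,0],[0,0,0],1],[[0,0,0],[0,0,0],1],[[0,0,0],[0,0,0],1],[[0,0,0.3],[0,0,0],1],[[0,0,0.7],[0,0,0],1],[[0,0,0.8],[0,0,0],1]]'; python3 -m pendant '[[[0,0,0.8],[0,0,0],1],[[0,0,0.6],[0,0,0],1],[[-0.15,0.4,0],[0,0,0],1],[[-0.3,0.8,0],[0,0,0],1],[[-0.3,0.8,0],[0,0,0],1],[[-0.3,0.8,0],[0,0,0],1],[[-0.3,0.8,0],[0,0,0],1],[[-0.3,0.8,0],[0,0,0],1],[[-0.3,0.8,0],[0,0,0],1],[[-0.3,0.8,0],[0,0,0],1]]'; python3 -m pendant '[[[-0.3,0.8,0],[0,0,0],1],[[-0.3,0.8,0],[0,0,0],1],[[-0.3,0.8,0],[0,0,0],1],[[-0.3,0.8,0],[0,0,0],1],[[-0.2,0.4,0],[0,0,0],1],[[0,0,0],[0,0,0],1],[[0,0,0],[0,0,0],1],[[0,0,0],[0,0,0],1],[[0,0,0],[0,0,0],1],[[0,0,0],[0,0,0],1]]';python3 - <<'E'
from h import *
i=bot.capture('top');cv2.imwrite('pics/a2.png',cv2.resize(i[160:290,120:400],None,fx=2.5,fy=2.5))
E
```

```text
time: 8.63
tool_pos: [551.6, -224.7, 151.3]
tcp_rot: [-3.139, -0.001, 1.569]
contact_force: [-0.2, 0.1, 1.2]
grip_width: 91.8
finger_force: 0.0
time: 9.47
tool_pos: [484.4, -44.1, 194.2]
tcp_rot: [3.14, 0.0, 1.569]
contact_force: [0.2, -0.3, 0.6]
grip_width: 91.9
finger_force: 0.0
time: 10.3
tool_pos: [443.3, 62.1, 193.4]
tcp_rot: [3.141, 0.0, 1.568]
contact_force: [0.3, 0.0, -0.1]
grip_width: 92.0
finger_force: 0.0
```

View pics/a2.png

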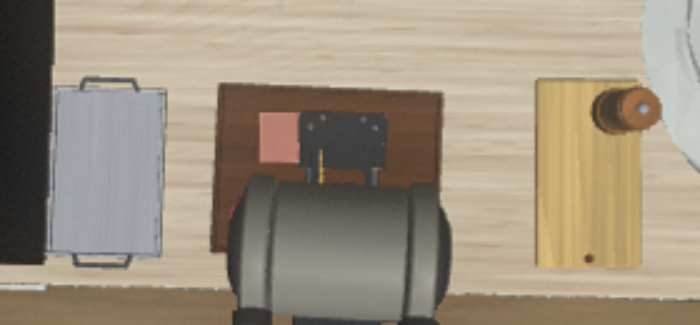

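The mill stands upright at the board's back right. I'll centre over the canister and lower.

```bash
python3 -m pendant '[[[-0.06,0.21,0],[0,0,0],1],[[-0.05,0.2,0],[0,0,0],1],[[0,0,-0.5],[0,0,0],1],[[0,0,-0.7],[0,0,0],1],[[0,0,-0.7],[0,0,0],1],[[0,0,-0.6],[0,0,0],1],[[0,0,-0.45],[0,0,0],1],[[0,0,-0.3],[0,0,0],1],[[0,0,-0.1],[0,0,0],1],[[0,0,0],[0,0,0],1]]'; python3 -m pendant '[[[0,0,0],[0,0,0],1],[[0,0,0],[0,0,0],-1],[[0,0,0],[0,0,0],-1],[[0,0,0],[0,0,0],-1],[[0,0,0],[0,0,0],-1],[[0,0,0],[0,0,0],-1],[[0,0,0],[0,0,0],-1],[[0,0,0],[0,0,0],-1],[[0,0,0],[0,0,0],-1],[[0,0,0],[0,0,0],-1]]'
```

```text
time: 11.18
tool_pos: [439.3, 75.4, 92.4]
tcp_rot: [-3.14, -0.0, 1.569]
contact_force: [1.1, 0.2, 0.6]
grip_width: 92.2
finger_force: 0.0
time: 12.02
tool_pos: [439.6, 75.2, 92.9]
tcp_rot: [3.142, 0.0, 1.569]
contact_force: [-0.2, -0.5, 1.1]
grip_width: 47.4
finger_force: 30.0
```

```bash
python3 -m pendant '[[[0,0,0.4],[0,0,0],-1],[[0,0,0.8],[0,0,0],-1],[[0,0,0.8],[0,0,0],-1],[[0,0,0.8],[0,0,0],-1],[[0,-0.2,0.2],[0,0,0],-1],[[-0.04,-0.4,0],[0,0,0],-1],[[-0.04,-0.67,0],[0,0,0],-1],[[-0.04,-0.7,0],[0,0,0],-1],[[-0.04,-0.7,0],[0,0,0],-1],[[-0.04,-0.7,0],[0,0,0],-1]]'; python3 -m pendant '[[[-0.04,-0.7,0],[0,0,0],-1],[[-0.05,-0.7,0],[0,0,0],-1],[[-0.05,-0.7,0],[0,0,0],-1],[[-0.05,-0.7,0],[0,0,0],-1],[[-0.05,-0.7,0],[0,0,0],-1],[[-0.05,-0.7,0],[0,0,0],-1],[[-0.05,-0.7,0],[0,0,0],-1],[[-0.05,-0.7,0],[0,0,0],-1],[[-0.05,-0.7,0],[0,0,0],-1],[[0,-0.4,0],[0,0,0],-1]]'; python3 -m pendant '[[[0,0,-0.4],[0,0,0],-1],[[0,0,-0.6],[0,0,0],-1],[[0,0,-0.6],[0,0,0],-1],[[0,0,-0.5],[0,0,0],-1],[[0,0,-0.3],[0,0,0],-1],[[0,0,-0.2],[0,0,0],-1],[[0,0,-0.1],[0,0,0],-1],[[0,0,-0.06],[0,0,0],-1],[[0,0,0],[0,0,0],-1],[[0,0,0],[0,0,0],-1]]'; python3 -c "
from h import *
for k in range(4): bot.capture('top')
o=bot.get_obs();print(o['tool_pos'],o['contact_force'])"
```

```text
time: 12.85
tool_pos: [432.8, -27.0, 181.9]
tcp_rot: [-3.14, -0.0, 1.569]
contact_force: [0.2, -0.4, -1.9]
grip_width: 47.6
finger_force: 30.0
time: 13.68
tool_pos: [419.6, -228.9, 181.8]
tcp_rot: [-3.14, -0.0, 1.568]
contact_force: [1.1, 0.2, -1.3]
grip_width: 47.8
finger_force: 30.0
time: 14.52
tool_pos: [420.7, -227.1, 100.6]
tcp_rot: [3.141, 0.001, 1.569]
contact_force: [0.1, -0.4, -2.1]
grip_width: 47.5
finger_force: 30.0
[ 420.61460831 -227.09608926  100.50278493] [-0.51176727  0.02235932 -1.06698915]
```

```bash
python3 -m pendant '[[[0,0,-0.05],[0,0,0],-1],[[0,0,-0.03],[0,0,0],-1],[[0,0,-0.03],[0,0,0],-1],[[0,0,-0.02],[0,0,0],-1],[[0,0,0],[0,0,0],-1],[[0,0,0],[0,0,0],-1],[[0,0,0],[0,0,0],-1],[[0,0,0],[0,0,0],-1],[[0,0,0],[0,0,0],-1],[[0,0,0],[0,0,0],-1]]'
```

```text
time: 15.55
tool_pos: [420.4, -227.0, 96.8]
tcp_rot: [3.141, 0.0, 1.569]
contact_force: [-2.3, 0.1, 6.6]
grip_width: 47.8
finger_force: 30.0
```

```bash
python3 -m pendant '[[[0,0,0],[0,0,0],1],[[0,0,0],[0,0,0],1],[[0,0,0],[0,0,0],1],[[0,0,0],[0,0,0],1],[[0,0,0],[0,0,0],1],[[0,0,0],[0,0,0],1],[[0,0,0],[0,0,0],1],[[0,0,0.3],[0,0,0],1],[[0,0,0.7],[0,0,0],1],[[0,0,0.8],[0,0,0],1]]'; python3 -m pendant '[[[0,0,0.8],[0,0,0],1],[[0,0,0.5],[0,0,0],1],[[0,0.4,0],[0,0,0],1],[[0.04,0.8,0],[0,0,0],1],[[0.04,0.8,0],[0,0,0],1],[[0.04,0.8,0],[0,0,0],1],[[0.04,0.8,0],[0,0,0],1],[[0.04,0.8,0],[0,0,0],1],[[0.04,0.8,0],[0,0,0],1],[[0.04,0.8,0],[0,0,0],1]]'; python3 -m pendant '[[[0.04,0.8,0],[0,0,0],1],[[0.04,0.8,0],[0,0,0],1],[[0.05,0.8,0],[0,0,0],1],[[0.05,0.8,0],[0,0,0],1],[[0.05,0.8,0],[0,0,0],1],[[0.05,0.8,0],[0,0,0],1],[[0.05,0.8,0],[0,0,0],1],[[0.04,0.7,0],[0,0,0],1],[[0,0.2,0],[0,0,0],1],[[0,0,0],[0,0,0],1]]';python3 -c "
from h import *
for k in range(4): bot.capture('top')
o=bot.get_obs();print(o['tool_pos'],o['contact_force'])"
```

```text
time: 16.38
tool_pos: [419.7, -226.4, 150.4]
tcp_rot: [-3.139, -0.002, 1.569]
contact_force: [0.7, -1.2, 1.1]
grip_width: 91.5
finger_force: 0.0
time: 17.22
tool_pos: [427.9, -45.0, 188.6]
tcp_rot: [-3.14, -0.001, 1.569]
contact_force: [0.6, -0.3, -0.5]
grip_width: 91.8
finger_force: 0.0
time: 18.05
tool_pos: [438.9, 149.5, 188.6]
tcp_rot: [-3.14, 0.0, 1.572]
contact_force: [-0.2, -0.3, 0.0]
grip_width: 91.6
finger_force: 0.0
[439.6272593  147.24214338 188.95784011] [ 0.06479143 -0.526147    0.07568377]
```

```bash
python3 -m pendant '[[[0,0.02,-0.3],[0,0,0],1],[[0,0,-0.6],[0,0,0],1],[[0,0,-0.7],[0,0,0],1],[[0,0,-0.6],[0,0,0],1],[[0,0,-0.5],[0,0,0],1],[[0,0,-0.3],[0,0,0],1],[[0,0,-0.2],[0,0,0],1],[[0,0,0],[0,0,0],1],[[0,0,0],[0,0,0],1],[[0,0,0],[0,0,0],-1]]'; python3 -m pendant '[[[0,0,0],[0,0,0],-1],[[0,0,0],[0,0,0],-1],[[0,0,0],[0,0,0],-1],[[0,0,0],[0,0,0],-1],[[0,0,0],[0,0,0],-1],[[0,0,0],[0,0,0],-1],[[0,0,0],[0,0,0],-1],[[0,0,0],[0,0,0],-1],[[0,0,0],[0,0,0],-1],[[0,0,0],[0,0,0],-1]]'
```

```text
time: 19.08
tool_pos: [440.4, 148.7, 93.8]
tcp_rot: [3.14, -0.0, 1.569]
contact_force: [-0.3, -0.2, -0.3]
grip_width: 88.5
finger_force: 0.0
time: 19.92
tool_pos: [439.9, 148.7, 93.1]
tcp_rot: [3.142, 0.0, 1.569]
contact_force: [-0.4, 0.3, 0.6]
grip_width: 40.3
finger_force: 30.0
```

```bash
python3 -m pendant '[[[0,0,0.4],[0,0,0],-1],[[0,0,0.8],[0,0,0],-1],[[0,0,0.8],[0,0,0],-1],[[0,0,0.8],[0,0,0],-1],[[0,-0.2,0.2],[0,0,0],-1],[[0,-0.4,0],[0,0,0],-1],[[0.11,-0.7,0],[0,0,0],-1],[[0.11,-0.7,0],[0,0,0],-1],[[0.11,-0.7,0],[0,0,0],-1],[[0.11,-0.7,0],[0,0,0],-1]]'; python3 -m pendant '[[[0.11,-0.7,0],[0,0,0],-1],[[0.11,-0.7,0],[0,0,0],-1],[[0.11,-0.7,0],[0,0,0],-1],[[0.11,-0.7,0],[0,0,0],-1],[[0.11,-0.7,0],[0,0,0],-1],[[0.11,-0.7,0],[0,0,0],-1],[[0.11,-0.7,0],[0,0,0],-1],[[0.11,-0.7,0],[0,0,0],-1],[[0.11,-0.7,0],[0,0,0],-1],[[0.1,-0.7,0],[0,0,0],-1]]'; python3 -m pendant '[[[0,-0.4,0],[0,0,0],-1],[[0,0,-0.4],[0,0,0],-1],[[0,0,-0.6],[0,0,0],-1],[[0,0,-0.6],[0,0,0],-1],[[0,0,-0.5],[0,0,0],-1],[[0,0,-0.3],[0,0,0],-1],[[0,0,-0.2],[0,0,0],-1],[[0,0,-0.1],[0,0,0],-1],[[0,0,0],[0,0,0],-1],[[0,0,0],[0,0,0],-1]]'; python3 -c "
from h import *
for k in range(4): bot.capture('top')
o=bot.get_obs();print(o['tool_pos'],o['contact_force'])"
```

```text
time: 20.75
tool_pos: [452.6, 45.5, 182.2]
tcp_rot: [-3.14, 0.0, 1.569]
contact_force: [0.8, 0.4, -0.5]
grip_width: 40.8
finger_force: 30.0
time: 21.58
tool_pos: [485.2, -164.6, 182.0]
tcp_rot: [-3.14, -0.001, 1.569]
contact_force: [0.7, 0.7, -0.9]
grip_width: 40.3
finger_force: 30.0
time: 22.42
tool_pos: [486.1, -175.4, 102.6]
tcp_rot: [3.141, 0.0, 1.569]
contact_force: [-0.1, -0.2, -1.0]
grip_width: 40.3
finger_force: 30.0
[ 486.14681256 -175.48043476  102.77895824] [ 0.04573573  0.7931295  -0.5707319 ]
```

```bash
python3 -m pendant '[[[0,0,-0.08],[0,0,0],-1],[[0,0,-0.05],[0,0,0],-1],[[0,0,-0.03],[0,0,0],-1],[[0,0,-0.03],[0,0,0],-1],[[0,0,0],[0,0,0],-1],[[0,0,0],[0,0,0],-1],[[0,0,0],[0,0,0],-1],[[0,0,0],[0,0,0],-1],[[0,0,0],[0,0,0],-1],[[0,0,0],[0,0,0],-1]]'
```

```text
time: 23.45
tool_pos: [485.7, -175.3, 97.1]
tcp_rot: [3.141, 0.0, 1.569]
contact_force: [-2.1, 0.5, 6.0]
grip_width: 40.6
finger_force: 30.0
```

```bash
python3 -m pendant '[[[0,0,0],[0,0,0],1],[[0,0,0],[0,0,0],1],[[0,0,0],[0,0,0],1],[[0,0,0],[0,0,0],1],[[0,0,0],[0,0,0],1],[[0,0,0],[0,0,0],1],[[0,0,0],[0,0,0],1],[[0,0,0.3],[0,0,0],1],[[0,0,0.7],[0,0,0],1],[[0,0,0.8],[0,0,0],1]]'; python3 -m pendant '[[[0,0,0.8],[0,0,0],1],[[0,0,0.5],[0,0,0],1],[[0,0.4,0],[0,0,0],1],[[0.1,0.8,0],[0,0,0],1],[[0.1,0.8,0],[0,0,0],1],[[0.1,0.8,0],[0,0,0],1],[[0.1,0.8,0],[0,0,0],1],[[0.1,0.8,0],[0,0,0],1],[[0.1,0.8,0],[0,0,0],1],[[0.1,0.8,0],[0,0,0],1]]'; python3 -m pendant '[[[0.1,0.8,0],[0,0,0],1],[[0.1,0.8,0],[0,0,0],1],[[0.1,0.8,0],[0,0,0],1],[[0,0.5,0],[0,0,0],1],[[0,0,0],[0,0,0],1],[[0,0,0],[0,0,0],1],[[0,0,0],[0,0,0],1],[[0,0,0],[0,0,0],1],[[0,0,0],[0,0,0],1],[[0,0,0],[0,0,0],1]]'
python3 - <<'E'
from h import *
i=bot.capture('scene');cv2.imwrite('pics/a3.png',cv2.resize(i[90:340,110:400],None,fx=2.3,fy=2.3))
E
```

```text
time: 24.28
tool_pos: [485.0, -175.0, 150.5]
tcp_rot: [-3.139, -0.001, 1.569]
contact_force: [0.8, -0.1, 0.4]
grip_width: 91.7
finger_force: 0.0
time: 25.12
tool_pos: [506.0, 6.6, 188.8]
tcp_rot: [-3.14, -0.0, 1.569]
contact_force: [1.2, -0.3, -0.3]
grip_width: 91.7
finger_force: 0.0
time: 25.95
tool_pos: [515.8, 90.9, 189.4]
tcp_rot: [3.142, 0.0, 1.568]
contact_force: [-0.0, 0.3, -0.4]
grip_width: 91.7
finger_force: 0.0
```

View pics/a3.png

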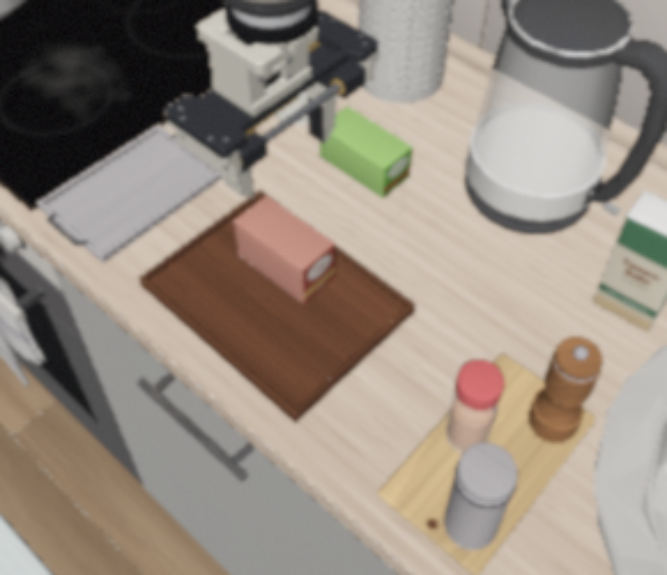

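All three stand upright on the board: jar (475,405), canister (480,500), mill (565,390) px. The carton is free in the tray at (285,250). I'll grasp it next.

```bash
python3 -m pendant '[[[0.04,0.1,0],[0,0,0],1],[[0,0,-0.5],[0,0,0],1],[[0,0,-0.8],[0,0,0],1],[[0,0,-0.8],[0,0,0],1],[[0,0,-0.8],[0,0,0],1],[[0,0,-0.7],[0,0,0],1],[[0,0,-0.6],[0,0,0],1],[[0,0,-0.4],[0,0,0],1],[[0,0,-0.3],[0,0,0],1],[[0,0,-0.07],[0,0,0],1]]'; python3 -m pendant '[[[0,0,0],[0,0,0],1],[[0,0,0],[0,0,0],1],[[0,0,0],[0,0,0],-1],[[0,0,0],[0,0,0],-1],[[0,0,0],[0,0,0],-1],[[0,0,0],[0,0,0],-1],[[0,0,0],[0,0,0],-1],[[0,0,0],[0,0,0],-1],[[0,0,0],[0,0,0],-1],[[0,0,0],[0,0,0],-1]]'
```

```text
time: 26.83
tool_pos: [516.3, 94.6, 38.9]
tcp_rot: [-3.139, 0.0, 1.569]
contact_force: [-0.2, 0.8, -0.3]
grip_width: 91.6
finger_force: 0.0
time: 27.67
tool_pos: [517.1, 94.7, 40.4]
tcp_rot: [3.141, 0.0, 1.569]
contact_force: [0.1, -0.3, 0.9]
grip_width: 51.3
finger_force: 30.0
```

```bash
python3 -m pendant '[[[0,0,0.3],[0,0,0],-1],[[0,0,0.6],[0,0,0],-1],[[0,0,0.7],[0,0,0],-1],[[0,0,0.6],[0,0,0],-1],[[-0.08,0.3,0.1],[0,0,0.6],-1],[[-0.08,0.45,0],[0,0,0.8],-1],[[-0.08,0.45,0],[0,0,0.8],-1],[[-0.08,0.45,0],[0,0,0.8],-1],[[-0.08,0.45,0],[0,0,0.8],-1],[[-0.08,0.45,0],[0,0,0.8],-1]]'; python3 -m pendant '[[[-0.08,0.45,0],[0,0,0.8],-1],[[-0.08,0.45,0],[0,0,0.8],-1],[[-0.08,0.45,0],[0,0,0.8],-1],[[-0.08,0.45,0],[0,0,0.8],-1],[[-0.08,0.45,0],[0,0,0.8],-1],[[-0.08,0.45,0],[0,0,0.8],-1],[[-0.08,0.45,0],[0,0,0.8],-1],[[-0.08,0.45,0],[0,0,0.8],-1],[[-0.08,0.45,0],[0,0,0.8],-1],[[-0.08,0.45,0],[0,0,0.8],-1]]'; python3 -m pendant '[[[-0.03,0.1,0],[0,0,0.43],-1],[[0,0,0],[0,0,0],-1],[[0,0,0],[0,0,0],-1],[[0,0,0],[0,0,0],-1],[[0,0,0],[0,0,0],-1],[[0,0,0],[0,0,0],-1],[[0,0,0],[0,0,0],-1],[[0,0,0],[0,0,0],-1],[[0,0,0],[0,0,0],-1],[[0,0,0],[0,0,0],-1]]'
```

```text
time: 28.5
tool_pos: [502.3, 171.8, 109.8]
tcp_rot: [-3.142, -0.0, 2.126]
contact_force: [0.2, 0.4, -0.4]
grip_width: 51.4
finger_force: 30.0
time: 29.33
tool_pos: [478.2, 306.7, 109.7]
tcp_rot: [-3.141, -0.0, 3.086]
contact_force: [-0.1, -0.3, -1.5]
grip_width: 51.4
finger_force: 30.0
time: 30.17
tool_pos: [477.7, 309.1, 109.3]
tcp_rot: [3.142, -0.0, 3.132]
contact_force: [-0.5, -0.2, -1.6]
grip_width: 51.0
finger_force: 30.0
```

```bash
python3 -m pendant '[[[0,0,-0.3],[0,0,0],-1],[[0,0,-0.6],[0,0,0],-1],[[0,0,-0.6],[0,0,0],-1],[[0,0,-0.4],[0,0,0],-1],[[0,0,-0.2],[0,0,0],-1],[[0,0,-0.1],[0,0,0],-1],[[0,0,-0.05],[0,0,0],-1],[[0,0,-0.03],[0,0,0],-1],[[0,0,0],[0,0,0],-1],[[0,0,0],[0,0,0],-1]]'; python3 -m pendant '[[[0,0,-0.03],[0,0,0],-1],[[0,0,-0.03],[0,0,0],-1],[[0,0,0],[0,0,0],-1],[[0,0,0],[0,0,0],-1],[[0,0,0],[0,0,0],-1],[[0,0,0],[0,0,0],-1],[[0,0,0],[0,0,0],-1],[[0,0,0],[0,0,0],-1],[[0,0,0],[0,0,0],-1],[[0,0,0],[0,0,0],-1]]'
```

```text
time: 31.0
tool_pos: [478.1, 309.4, 41.6]
tcp_rot: [3.141, 0.001, 3.132]
contact_force: [0.5, -0.6, -0.7]
grip_width: 51.6
finger_force: 30.0
time: 31.83
tool_pos: [477.7, 309.2, 39.2]
tcp_rot: [3.142, 0.0, 3.132]
contact_force: [-0.1, -0.1, -0.9]
grip_width: 50.9
finger_force: 30.0
```

```bash
python3 -m pendant '[[[0,0,-0.03],[0,0,0],-1],[[0,0,0],[0,0,0],-1],[[0,0,0],[0,0,0],-1],[[0,0,0],[0,0,0],-1],[[0,0,0],[0,0,0],-1],[[0,0,0],[0,0,0],-1],[[0,0,0],[0,0,0],-1],[[0,0,0],[0,0,0],-1],[[0,0,0],[0,0,0],-1],[[0,0,0],[0,0,0],-1]]'
```

```text
time: 32.67
tool_pos: [477.8, 309.3, 38.4]
tcp_rot: [3.141, 0.0, 3.132]
contact_force: [0.4, -1.3, 3.7]
grip_width: 51.4
finger_force: 30.0
```

```bash
python3 -m pendant '[[[0,0,0],[0,0,0],1],[[0,0,0],[0,0,0],1],[[0,0,0],[0,0,0],1],[[0,0,0],[0,0,0],1],[[0,0,0],[0,0,0],1],[[0,0,0],[0,0,0],1],[[0,0,0],[0,0,0],1],[[0,0,0.3],[0,0,0],1],[[0,0,0.7],[0,0,0],1],[[0,0,0.8],[0,0,0],1]]'; python3 -m pendant '[[[0,0,0.9],[0,0,0],1],[[0,0,0.9],[0,0,0],1],[[0,0,0.9],[0,0,0],1],[[0,-0.4,0.6],[0,0,-0.4],1],[[0,-0.8,0],[0,0,-0.7],1],[[0,-0.8,0],[0,0,-0.7],1],[[0,-0.8,0],[0,0,-0.7],1],[[0,-0.8,0],[0,0,-0.7],1],[[0,-0.8,0],[0,0,-0.7],1],[[0,-0.8,0],[0,0,-0.7],1]]'; python3 -m pendant '[[[0,-0.8,0],[0,0,-0.7],1],[[0,-0.8,0],[0,0,-0.7],1],[[0,-0.8,0],[0,0,-0.7],1],[[0,-0.8,0],[0,0,-0.7],1],[[0,-0.8,0],[0,0,-0.7],1],[[0,-0.8,0],[0,0,-0.7],1],[[0,-0.8,0],[0,0,-0.7],1],[[0,-0.8,0],[0,0,-0.7],1],[[0,-0.8,0],[0,0,-0.7],1],[[0,-0.8,0],[0,0,-0.7],1]]';  python3 -m pendant '[[[0.1,-0.8,0],[0,0,-0.7],1],[[0.1,-0.8,0],[0,0,-0.7],1],[[0.05,-0.8,0],[0,0,-0.05],1],[[0,-0.45,0],[0,0,0],1],[[0,0,0],[0,0,0],1],[[0,0,0],[0,0,0],1],[[0,0,0],[0,0,0],1],[[0,0,0],[0,0,0],1],[[0,0,0],[0,0,0],1],[[0,0,0],[0,0,0],1]]'
python3 - <<'E'
from h import *
i=bot.capture('top');cv2.imwrite('pics/top4.png',i);cv2.imwrite('pics/a4.png',cv2.resize(i[160:290,120:320],None,fx=4,fy=4,interpolation=cv2.INTER_CUBIC))
E
```

```text
time: 33.5
tool_pos: [476.9, 308.8, 92.3]
tcp_rot: [-3.14, -0.003, 3.132]
contact_force: [-0.4, -0.1, 0.1]
grip_width: 91.7
finger_force: 0.0
time: 34.33
tool_pos: [477.5, 152.1, 192.0]
tcp_rot: [3.141, 0.001, 2.576]
contact_force: [0.3, 0.0, 1.0]
grip_width: 91.7
finger_force: 0.0
time: 35.17
tool_pos: [477.5, -88.0, 192.1]
tcp_rot: [3.141, 0.0, 1.736]
contact_force: [-0.4, -0.7, -0.8]
grip_width: 91.7
finger_force: 0.0
time: 36.0
tool_pos: [485.3, -171.5, 191.4]
tcp_rot: [3.141, -0.0, 1.568]
contact_force: [0.1, 0.1, -0.4]
grip_width: 91.5
finger_force: 0.0
```

View pics/a4.png

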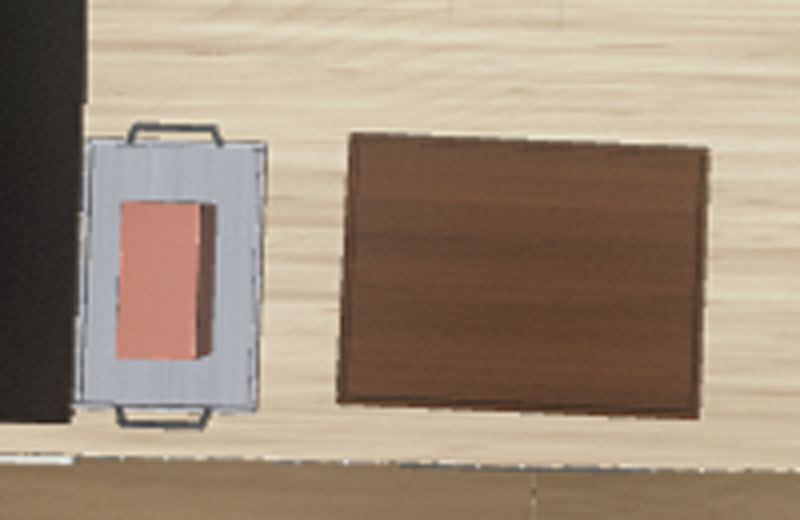

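The carton lies lengthwise in the middle of the serving tray, its top centred near (158,280) px with the tray about (172,273), and the perspective lean accounts for the offset. Next I'll grasp the jar on the board.

```bash
python3 -m pendant '[[[0.01,-0.13,0],[0,0,0],1],[[0,0,-0.5],[0,0,0],1],[[0,0,-0.7],[0,0,0],1],[[0,0,-0.7],[0,0,0],1],[[0,0,-0.5],[0,0,0],1],[[0,0,-0.4],[0,0,0],1],[[0,0,-0.24],[0,0,0],1],[[0,0,-0.1],[0,0,0],1],[[0,0,0],[0,0,0],1],[[0,0,0],[0,0,0],1]]'; python3 -m pendant '[[[0,0,0],[0,0,0],1],[[0,0,0],[0,0,0],-1],[[0,0,0],[0,0,0],-1],[[0,0,0],[0,0,0],-1],[[0,0,0],[0,0,0],-1],[[0,0,0],[0,0,0],-1],[[0,0,0],[0,0,0],-1],[[0,0,0],[0,0,0],-1],[[0,0,0],[0,0,0],-1],[[0,0,0],[0,0,0],-1]]'
python3 - <<'E'
from h import *
T=lambda u,v:(120+u/4-.375,160+v/4-.375)
W=np.array([ray('top',*T(*p),64)[:2] for p in [(121,201),(200,203),(197,360),(116,359)]]);print(W.mean(0))
W=np.array([ray('top',*T(*p),12)[:2] for p in [(90,140),(267,143),(257,412),(76,407)]]);print(W.mean(0))
E
```

```text
time: 36.88
tool_pos: [485.9, -176.5, 97.6]
tcp_rot: [3.141, 0.0, 1.566]
contact_force: [-0.1, 0.9, 0.6]
grip_width: 91.7
finger_force: 0.0
time: 37.72
tool_pos: [485.5, -176.2, 97.0]
tcp_rot: [3.142, -0.0, 1.566]
contact_force: [-0.5, -0.7, 0.4]
grip_width: 40.7
finger_force: 30.0
[475.13095684 306.24826104]
[477.49546334 308.15405251]
```

```bash
python3 -m pendant '[[[0,0,0.4],[0,0,0],-1],[[0,0,0.8],[0,0,0],-1],[[0,0,0.8],[0,0,0],-1],[[0,0,0.8],[0,0,0],-1],[[0,0.2,0.2],[0,0,0],-1],[[0,0.4,0],[0,0,0],-1],[[-0.11,0.7,0],[0,0,0],-1],[[-0.11,0.7,0],[0,0,0],-1],[[-0.11,0.7,0],[0,0,0],-1],[[-0.11,0.7,0],[0,0,0],-1]]'; python3 -m pendant '[[[-0.11,0.7,0],[0,0,0],-1],[[-0.11,0.7,0],[0,0,0],-1],[[-0.11,0.7,0],[0,0,0],-1],[[-0.11,0.7,0],[0,0,0],-1],[[-0.11,0.7,0],[0,0,0],-1],[[-0.11,0.7,0],[0,0,0],-1],[[-0.11,0.7,0],[0,0,0],-1],[[-0.11,0.7,0],[0,0,0],-1],[[-0.11,0.7,0],[0,0,0],-1],[[-0.1,0.7,0],[0,0,0],-1]]'; python3 -m pendant '[[[0,0.4,0],[0,0,0],-1],[[0,0,-0.4],[0,0,0],-1],[[0,0,-0.6],[0,0,0],-1],[[0,0,-0.6],[0,0,0],-1],[[0,0,-0.5],[0,0,0],-1],[[0,0,-0.3],[0,0,0],-1],[[0,0,-0.2],[0,0,0],-1],[[0,0,-0.2],[0,0,0],-1],[[0,0,0],[0,0,0],-1],[[0,0,0],[0,0,0],-1]]'; python3 -c "
from h import *
for k in range(4): bot.capture('top')
o=bot.get_obs();print(o['tool_pos'],o['contact_force'])"
```

```text
time: 38.55
tool_pos: [470.8, -72.1, 185.1]
tcp_rot: [-3.138, -0.001, 1.566]
contact_force: [-0.1, -0.8, -0.6]
grip_width: 40.5
finger_force: 30.0
time: 39.38
tool_pos: [437.6, 137.4, 185.2]
tcp_rot: [-3.138, 0.0, 1.567]
contact_force: [0.1, -0.4, -1.0]
grip_width: 40.3
finger_force: 30.0
time: 40.22
tool_pos: [439.6, 147.9, 103.1]
tcp_rot: [3.142, -0.0, 1.566]
contact_force: [0.1, 0.9, -0.6]
grip_width: 40.5
finger_force: 30.0
[439.96601666 147.81694593 103.62807413] [ 0.23813965  1.0658704  -0.50023068]
```

```bash
python3 -m pendant '[[[-0.01,0.01,-0.1],[0,0,0],-1],[[0,0,-0.1],[0,0,0],-1],[[0,0,-0.07],[0,0,0],-1],[[0,0,-0.04],[0,0,0],-1],[[0,0,-0.03],[0,0,0],-1],[[0,0,0],[0,0,0],-1],[[0,0,0],[0,0,0],-1],[[0,0,0],[0,0,0],-1],[[0,0,0],[0,0,0],-1],[[0,0,0],[0,0,0],-1]]'
```

```text
time: 41.25
tool_pos: [439.1, 148.1, 93.0]
tcp_rot: [-3.141, 0.0, 1.566]
contact_force: [-3.2, -0.5, 4.9]
grip_width: 40.2
finger_force: 30.0
```

```bash
python3 -m pendant '[[[0,0,0],[0,0,0],1],[[0,0,0],[0,0,0],1],[[0,0,0],[0,0,0],1],[[0,0,0],[0,0,0],1],[[0,0,0],[0,0,0],1],[[0,0,0],[0,0,0],1],[[0,0,0],[0,0,0],1],[[0,0,0.3],[0,0,0],1],[[0,0,0.7],[0,0,0],1],[[0,0,0.8],[0,0,0],1]]'; python3 -m pendant '[[[0,0,0.8],[0,0,0],1],[[0,0,0.6],[0,0,0],1],[[0,-0.4,0],[0,0,0],1],[[-0.04,-0.8,0],[0,0,0],1],[[-0.04,-0.8,0],[0,0,0],1],[[-0.04,-0.8,0],[0,0,0],1],[[-0.04,-0.8,0],[0,0,0],1],[[-0.04,-0.8,0],[0,0,0],1],[[-0.04,-0.8,0],[0,0,0],1],[[-0.04,-0.8,0],[0,0,0],1]]'; python3 -m pendant '[[[-0.04,-0.8,0],[0,0,0],1],[[-0.04,-0.8,0],[0,0,0],1],[[-0.05,-0.8,0],[0,0,0],1],[[-0.05,-0.8,0],[0,0,0],1],[[-0.05,-0.8,0],[0,0,0],1],[[-0.05,-0.8,0],[0,0,0],1],[[-0.05,-0.8,0],[0,0,0],1],[[-0.04,-0.6,0],[0,0,0],1],[[0,-0.3,0],[0,0,0],1],[[0,0,0],[0,0,0],1]]';python3 -c "
from h import *
for k in range(6): i=bot.capture('top')
cv2.imwrite('pics/top5.png',i)
o=bot.get_obs();print(o['tool_pos'],o['contact_force'])"
```

```text
time: 42.08
tool_pos: [438.4, 147.9, 147.1]
tcp_rot: [-3.139, 0.001, 1.566]
contact_force: [0.6, 0.4, -0.1]
grip_width: 91.8
finger_force: 0.0
time: 42.92
tool_pos: [430.7, -33.0, 189.6]
tcp_rot: [3.141, 0.0, 1.566]
contact_force: [-0.3, 0.6, 0.2]
grip_width: 91.5
finger_force: 0.0
time: 43.75
tool_pos: [419.8, -228.4, 189.2]
tcp_rot: [3.141, 0.001, 1.564]
contact_force: [0.1, 0.0, 1.3]
grip_width: 91.6
finger_force: 0.0
[ 419.88216043 -225.90172091  188.9603631 ] [ 0.07723166  0.82803577 -0.5206277 ]
```

```bash
python3 -m pendant '[[[0.02,-0.04,0],[0,0,0],1],[[0,0,-0.5],[0,0,0],1],[[0,0,-0.7],[0,0,0],1],[[0,0,-0.7],[0,0,0],1],[[0,0,-0.5],[0,0,0],1],[[0,0,-0.4],[0,0,0],1],[[0,0,-0.2],[0,0,0],1],[[0,0,-0.07],[0,0,0],1],[[0,0,0],[0,0,0],1],[[0,0,0],[0,0,0],1]]'; python3 -m pendant '[[[0,0,0],[0,0,0],1],[[0,0,0],[0,0,0],-1],[[0,0,0],[0,0,0],-1],[[0,0,0],[0,0,0],-1],[[0,0,0],[0,0,0],-1],[[0,0,0],[0,0,0],-1],[[0,0,0],[0,0,0],-1],[[0,0,0],[0,0,0],-1],[[0,0,0],[0,0,0],-1],[[0,0,0],[0,0,0],-1]]'
cat >> h.py <<'E'
def redc(f):
    im=cv2.imread(f).astype(float)[235:262,205:235]
    w=np.clip(im[...,2]-im[...,1]-60,0,None);y,x=np.mgrid[235:262,205:235]
    return (w*x).sum()/w.sum(),(w*y).sum()/w.sum(),w.sum()
E
python3 -c "
from h import *
for f in ('top0','top5'): r=redc(f'pics/{f}.png');print(r,ray('top',r[0],r[1],114)[:2])"
```

```text
time: 44.88
tool_pos: [420.8, -228.3, 97.3]
tcp_rot: [3.141, 0.001, 1.567]
contact_force: [-0.3, -0.4, 1.2]
grip_width: 91.9
finger_force: 0.0
time: 45.72
tool_pos: [420.4, -228.1, 96.7]
tcp_rot: [3.142, 0.0, 1.566]
contact_force: [-1.3, 0.3, 1.6]
grip_width: 47.2
finger_force: 30.0
(np.float64(219.28643966547193), np.float64(246.9863600159299), np.float64(10044.0)) [438.05884632 148.78640778]
(np.float64(219.16143497757847), np.float64(247.0754570541566), np.float64(11596.0)) [437.83813002 149.08369304]
```

```bash
python3 -m pendant '[[[0,0,0.4],[0,0,0],-1],[[0,0,0.8],[0,0,0],-1],[[0,0,0.8],[0,0,0],-1],[[0,0,0.8],[0,0,0],-1],[[0,0.2,0.2],[0,0,0],-1],[[0.04,0.4,0],[0,0,0],-1],[[0.04,0.7,0],[0,0,0],-1],[[0.04,0.7,0],[0,0,0],-1],[[0.04,0.7,0],[0,0,0],-1],[[0.04,0.7,0],[0,0,0],-1]]'; python3 -m pendant '[[[0.04,0.7,0],[0,0,0],-1],[[0.05,0.7,0],[0,0,0],-1],[[0.05,0.7,0],[0,0,0],-1],[[0.05,0.7,0],[0,0,0],-1],[[0.05,0.7,0],[0,0,0],-1],[[0.05,0.7,0],[0,0,0],-1],[[0.05,0.7,0],[0,0,0],-1],[[0.05,0.7,0],[0,0,0],-1],[[0.05,0.7,0],[0,0,0],-1],[[0,0.38,0],[0,0,0],-1]]'; python3 -m pendant '[[[0,0,-0.4],[0,0,0],-1],[[0,0,-0.6],[0,0,0],-1],[[0,0,-0.6],[0,0,0],-1],[[0,0,-0.5],[0,0,0],-1],[[0,0,-0.3],[0,0,0],-1],[[0,0,-0.2],[0,0,0],-1],[[0,0,-0.2],[0,0,0],-1],[[0,0,0],[0,0,0],-1],[[0,0,0],[0,0,0],-1],[[0,0,0],[0,0,0],-1]]'; python3 -c "
from h import *
for k in range(4): bot.capture('top')
o=bot.get_obs();print(o['tool_pos'],o['contact_force'])"
```

```text
time: 46.55
tool_pos: [425.1, -123.8, 184.8]
tcp_rot: [-3.138, -0.002, 1.566]
contact_force: [0.7, -0.9, -1.8]
grip_width: 47.6
finger_force: 30.0
time: 47.38
tool_pos: [437.9, 77.0, 184.7]
tcp_rot: [-3.138, -0.001, 1.568]
contact_force: [0.8, 0.1, -1.5]
grip_width: 47.2
finger_force: 30.0
time: 48.22
tool_pos: [440.0, 74.3, 103.2]
tcp_rot: [3.14, -0.0, 1.566]
contact_force: [0.7, -0.4, -1.0]
grip_width: 47.5
finger_force: 30.0
[439.85774488  74.21836291 103.18197203] [-0.79576292  0.06469358 -2.60643847]
```

```bash
python3 -m pendant '[[[0,0,-0.1],[0,0,0],-1],[[0,0,-0.1],[0,0,0],-1],[[0,0,-0.07],[0,0,0],-1],[[0,0,-0.04],[0,0,0],-1],[[0,0,-0.03],[0,0,0],-1],[[0,0,0],[0,0,0],-1],[[0,0,0],[0,0,0],-1],[[0,0,0],[0,0,0],-1],[[0,0,0],[0,0,0],-1],[[0,0,0],[0,0,0],-1]]'
```

```text
time: 49.25
tool_pos: [439.4, 74.3, 92.7]
tcp_rot: [-3.141, 0.0, 1.566]
contact_force: [-2.7, -0.3, 6.6]
grip_width: 47.4
finger_force: 30.0
```

```bash
python3 -m pendant '[[[0,0,0],[0,0,0],1],[[0,0,0],[0,0,0],1],[[0,0,0],[0,0,0],1],[[0,0,0],[0,0,0],1],[[0,0,0],[0,0,0],1],[[0,0,0],[0,0,0],1],[[0,0,0],[0,0,0],1],[[0,0,0.3],[0,0,0],1],[[0,0,0.7],[0,0,0],1],[[0,0,0.8],[0,0,0],1]]'; python3 -m pendant '[[[0,0,0.8],[0,0,0],1],[[0,0,0.8],[0,0,0],1],[[0.15,-0.4,0],[0,0,0],1],[[0.3,-0.8,0],[0,0,0],1],[[0.3,-0.8,0],[0,0,0],1],[[0.3,-0.8,0],[0,0,0],1],[[0.3,-0.8,0],[0,0,0],1],[[0.3,-0.8,0],[0,0,0],1],[[0.3,-0.8,0],[0,0,0],1],[[0.3,-0.8,0],[0,0,0],1]]'; python3 -m pendant '[[[0.3,-0.8,0],[0,0,0],1],[[0.3,-0.8,0],[0,0,0],1],[[0.3,-0.8,0],[0,0,0],1],[[0.3,-0.8,0],[0,0,0],1],[[0.3,-0.6,0],[0,0,0],1],[[0.02,-0.2,0],[0,0,0],1],[[0,0,0],[0,0,0],1],[[0,0,0],[0,0,0],1],[[0,0,0],[0,0,0],1],[[0,0,0],[0,0,0],1]]';python3 -c "
from h import *
for k in range(4): i=bot.capture('top')
cv2.imwrite('pics/top6.png',i)
o=bot.get_obs();print(o['tool_pos'],o['contact_force'])
for f in ('top0','top6'):
  g=cv2.imread(f'pics/{f}.png')[230:265,233:268].astype(int);w=((g.min(2)>115)).astype(float);y,x=np.mgrid[230:265,233:268];u,v=(w*x).sum()/w.sum(),(w*y).sum()/w.sum();print(u,v,w.sum(),ray('top',u,v,118)[:2])"
```

```text
time: 50.08
tool_pos: [438.7, 74.3, 146.8]
tcp_rot: [-3.139, 0.0, 1.566]
contact_force: [0.1, -0.7, 0.2]
grip_width: 92.0
finger_force: 0.0
time: 50.92
tool_pos: [507.3, -107.0, 195.3]
tcp_rot: [3.141, 0.0, 1.566]
contact_force: [-0.3, 0.6, 0.3]
grip_width: 91.8
finger_force: 0.0
time: 51.75
tool_pos: [552.4, -224.5, 194.8]
tcp_rot: [-3.142, -0.0, 1.568]
contact_force: [0.2, 0.1, 0.4]
grip_width: 91.6
finger_force: 0.0
[ 552.63370744 -225.11924084  194.76185839] [ 0.20221302  1.01179661 -0.26592282]
249.6153846153846 250.11242603550295 338.0 [432.33602886  75.14588929]
249.48245614035088 250.1140350877193 342.0 [432.32553999  75.46624702]
```

The canister is back within about 0.4 mm of its start. Now the mill.

```bash
python3 -m pendant '[[[0,0,-0.3],[0,0,0],1],[[0,0,-0.6],[0,0,0],1],[[0,0,-0.7],[0,0,0],1],[[0,0,-0.6],[0,0,0],1],[[0,0,-0.5],[0,0,0],1],[[0,0,-0.3],[0,0,0],1],[[0,0,-0.15],[0,0,0],1],[[0,0,-0.08],[0,0,0],1],[[0,0,0],[0,0,0],1],[[0,0,0],[0,0,0],1]]'; python3 -m pendant '[[[0,0,0],[0,0,0],1],[[0,0,0],[0,0,0],-1],[[0,0,0],[0,0,0],-1],[[0,0,0],[0,0,0],-1],[[0,0,0],[0,0,0],-1],[[0,0,0],[0,0,0],-1],[[0,0,0],[0,0,0],-1],[[0,0,0],[0,0,0],-1],[[0,0,0],[0,0,0],-1],[[0,0,0],[0,0,0],-1]]'
```

```text
time: 52.78
tool_pos: [553.1, -225.9, 98.4]
tcp_rot: [3.14, 0.001, 1.566]
contact_force: [0.3, 0.0, -1.1]
grip_width: 91.7
finger_force: 0.0
time: 53.62
tool_pos: [552.7, -225.7, 97.6]
tcp_rot: [3.142, -0.0, 1.566]
contact_force: [0.0, -0.1, 1.0]
grip_width: 42.7
finger_force: 30.0
```

```bash
python3 -m pendant '[[[0,0,0.4],[0,0,0],-1],[[0,0,0.8],[0,0,0],-1],[[0,0,0.8],[0,0,0],-1],[[0,0,0.8],[0,0,0],-1],[[-0.1,0.2,0.2],[0,0,0],-1],[[-0.3,0.6,0],[0,0,0],-1],[[-0.3,0.6,0],[0,0,0],-1],[[-0.3,0.6,0],[0,0,0],-1],[[-0.3,0.6,0],[0,0,0],-1],[[-0.3,0.6,0],[0,0,0],-1]]'; python3 -m pendant '[[[-0.3,0.6,0],[0,0,0],-1],[[-0.3,0.6,0],[0,0,0],-1],[[-0.3,0.6,0],[0,0,0],-1],[[-0.3,0.6,0],[0,0,0],-1],[[-0.3,0.6,0],[0,0,0],-1],[[-0.3,0.6,0],[0,0,0],-1],[[-0.3,0.6,0],[0,0,0],-1],[[-0.13,0.24,0],[0,0,0],-1],[[0,0,0],[0,0,0],-1],[[0,0,0],[0,0,0],-1]]'; python3 -m pendant '[[[0,0,-0.4],[0,0,0],-1],[[0,0,-0.6],[0,0,0],-1],[[0,0,-0.6],[0,0,0],-1],[[0,0,-0.5],[0,0,0],-1],[[0,0,-0.3],[0,0,0],-1],[[0,0,-0.2],[0,0,0],-1],[[0,0,-0.2],[0,0,0],-1],[[0,0,0],[0,0,0],-1],[[0,0,0],[0,0,0],-1],[[0,0,0],[0,0,0],-1]]'; python3 -c "
from h import *
for k in range(4): bot.capture('top')
o=bot.get_obs();print(o['tool_pos'],o['contact_force'])"
```

```text
time: 54.45
tool_pos: [503.4, -128.3, 186.5]
tcp_rot: [-3.14, -0.001, 1.566]
contact_force: [1.1, 0.6, -1.2]
grip_width: 42.5
finger_force: 30.0
time: 55.28
tool_pos: [437.8, 3.4, 187.4]
tcp_rot: [3.141, 0.0, 1.567]
contact_force: [0.2, 0.0, -1.4]
grip_width: 42.6
finger_force: 30.0
time: 56.12
tool_pos: [438.3, 3.4, 104.2]
tcp_rot: [3.14, 0.0, 1.566]
contact_force: [-0.3, 0.1, -1.2]
grip_width: 42.7
finger_force: 30.0
[438.01872914   3.47821284 104.07527928] [-0.69669309  0.50362739 -0.46430119]
```

Contact is due at about 93.6, so I'll go down 10.5 mm.

```bash
python3 -m pendant '[[[0,0,-0.1],[0,0,0],-1],[[0,0,-0.1],[0,0,0],-1],[[0,0,-0.07],[0,0,0],-1],[[0,0,-0.05],[0,0,0],-1],[[0,0,-0.03],[0,0,0],-1],[[0,0,0],[0,0,0],-1],[[0,0,0],[0,0,0],-1],[[0,0,0],[0,0,0],-1],[[0,0,0],[0,0,0],-1],[[0,0,0],[0,0,0],-1]]'
```

```text
time: 57.15
tool_pos: [437.6, 3.5, 93.5]
tcp_rot: [-3.141, 0.0, 1.566]
contact_force: [-1.6, 0.9, 5.6]
grip_width: 42.6
finger_force: 30.0
```

Release, lift clear and move aside towards the board, then look from both cameras.

```bash
python3 -m pendant '[[[0,0,0],[0,0,0],1],[[0,0,0],[0,0,0],1],[[0,0,0],[0,0,0],1],[[0,0,0],[0,0,0],1],[[0,0,0],[0,0,0],1],[[0,0,0],[0,0,0],1],[[0,0,0],[0,0,0],1],[[0,0,0.3],[0,0,0],1],[[0,0,0.7],[0,0,0],1],[[0,0,0.8],[0,0,0],1]]'; python3 -m pendant '[[[0,0,0.8],[0,0,0],1],[[0,0,0.8],[0,0,0],1],[[0,0,0.4],[0,0,0],1],[[0,-0.4,0],[0,0,0],1],[[0,-0.8,0],[0,0,0],1],[[0,-0.8,0],[0,0,0],1],[[0,-0.8,0],[0,0,0],1],[[0,-0.8,0],[0,0,0],1],[[0,-0.8,0],[0,0,0],1],[[0,-0.8,0],[0,0,0],1]]'; python3 -m pendant '[[[0,-0.8,0],[0,0,0],1],[[0,-0.6,0],[0,0,0],1],[[0,-0.3,0],[0,0,0],1],[[0,0,0],[0,0,0],1],[[0,0,0],[0,0,0],1],[[0,0,0],[0,0,0],1],[[0,0,0],[0,0,0],1],[[0,0,0],[0,0,0],1],[[0,0,0],[0,0,0],1],[[0,0,0],[0,0,0],1]]';python3 - <<'E'
from h import *
t=bot.capture('top');s=bot.capture('scene');cv2.imwrite('pics/top7.png',t);cv2.imwrite('pics/scene7.png',s)
f=lambda i:cv2.resize(i[180:280,130:330],None,fx=4,fy=3,interpolation=cv2.INTER_CUBIC)
cv2.imwrite('pics/a7.png',np.vstack([f(cv2.imread('pics/top0.png')),f(t)]))
for n in ('top0','top7'):
  g=cv2.imread(f'pics/{n}.png').astype(int);g=g[230:268,265:295];w=(g[...,2]-g[...,0]>65).astype(float);y,x=np.mgrid[230:268,265:295];u,v=(w*x).sum()/w.sum(),(w*y).sum()/w.sum();print(u,v,w.sum(),ray('top',u,v,120)[:2], redc(f'pics/{n}.png'))
E
```

```text
time: 57.98
tool_pos: [436.9, 3.6, 147.4]
tcp_rot: [-3.139, -0.0, 1.566]
contact_force: [1.4, -0.4, -0.3]
grip_width: 91.5
finger_force: 0.0
time: 58.82
tool_pos: [437.6, -153.7, 207.9]
tcp_rot: [3.141, 0.0, 1.566]
contact_force: [-0.2, 0.1, 0.3]
grip_width: 92.0
finger_force: 0.0
time: 59.65
tool_pos: [437.9, -203.1, 207.2]
tcp_rot: [3.141, 0.0, 1.567]
contact_force: [-0.8, 0.4, 0.5]
grip_width: 92.1
finger_force: 0.0
279.5168539325843 248.62359550561797 178.0 [437.52585006   3.24418602] (np.float64(219.28643966547193), np.float64(246.9863600159299), np.float64(10044.0))
279.45652173913044 248.8423913043478 184.0 [436.99943841   3.38027796] (np.float64(219.15586690017514), np.float64(247.07653239929948), np.float64(11420.0))
```

View pics/a7.png

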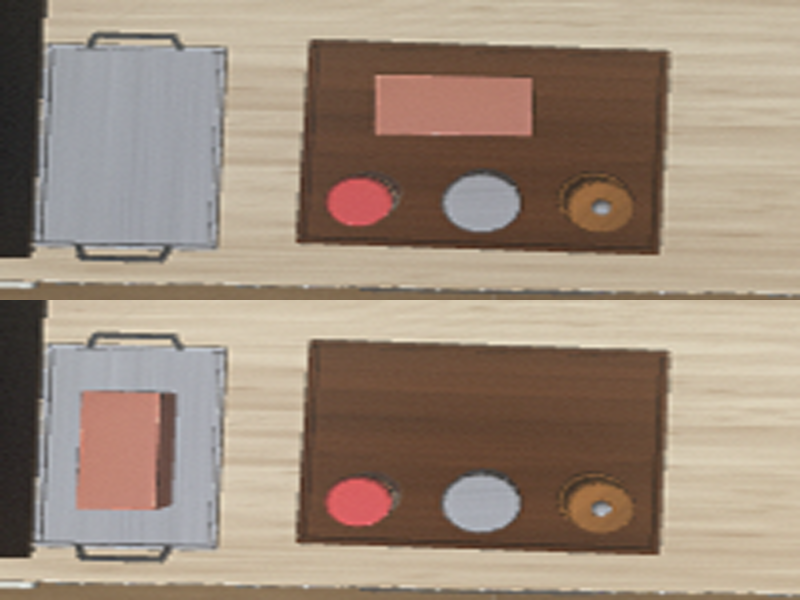

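View pics/scene7.png

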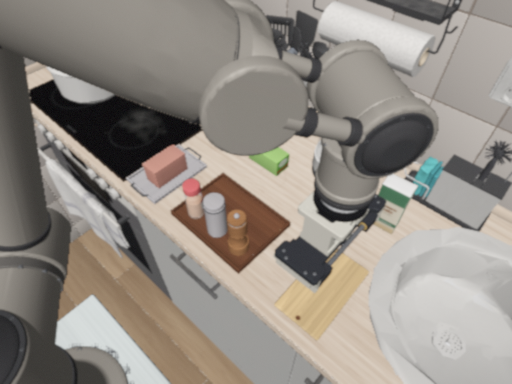

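The before and after top views show the jar (360,501), canister (481,502) and mill (600,507) px standing where they began, within about 0.6 mm. The carton lies centred in the serving tray, the board is empty and the arm is clear.

```bash
python3 -c "
from plant import bot
print(bot.close_job())"
```

```text
the job is handed in; nothing more can be done
None
```

The job is handed in at about 60 s of the 147 s: the tea carton lies flat and lengthwise in the middle of the serving tray, and the jar, canister and mill stand upright within about 0.6 mm of where they started.

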